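# Check gauge cases for stiff hinges, load the good one

### The job

One of the two hinged gauge cases on the counter has a stiff hinge: lift the lid of each by its orange tab to find out (let go half-way, a good lid drops shut by itself, a stiff one stays up). Put the stiff case, shut again, flat in the red reject tray; leave the good case where it stands with its lid all the way back, and lay the tyre gauge in its yellow cradle, letting it settle into both saddles before you let go rather than dropping it. Do not push the mouse or the tape roll about.

Things in the scene. Friction and masses are not known exactly. Their poses are not given: they have to be found in the camera images.
- case_a_mid (a point): Hinged case; a and b look alike, one has a stiff hinge. Shut: 62 (x) by 150 (y) by 44 (z) mm, 0.5 kg, loose. Black base 20 mm high, blue lid 24 mm high. Point: centre of the shut case, 22 mm above its underside, fixed to the base. z up, y along length and hinge, -x to the side of the lid's tab. Can be gripped across the 62 mm at y=0.
- case_a_tab (a point): Middle of the orange tab on the lid of case a; moves with the lid. The tab sticks out 36 mm from the lid's front, is 14 mm wide (y) and 8 mm thick; pinch it from above, fingers either side in y. Shut, this point is at x=-49, y=+45, z=+8 mm from the case's centre point. Axes: the lid's, those of the case when shut.
- case_a_hinge (a point): Point on the hinge line of case a at mid-length, fixed to the base: x=+31, z=-2 mm from the case's centre point. The lid turns about this line, which lies along the case's y.
- case_a_seat (a point): Seat in the yellow cradle inside the base of case a: where the gauge's centre lies when settled; fixed to the base, 30 mm above its underside, 10 mm above the base's rim. Gauge lies along y, in two V saddles at y=+-45 mm (12 mm wide, tops 1 mm below this point). Free length inside 144 mm.
- case_a_lid (a joint): Lid angle of case a, about its +y: 0 shut, 1.57 standing on end, 2.45 fully back at its stop (tab end then some 80 mm above the counter, behind the base). A good lid let go below 0.9 rad drops shut, let go beyond 1.6 falls fully back; a stiff one (about 1 N at the tab) stays where it is let go.
- case_b_mid (a point): Hinged case; a and b look alike, one has a stiff hinge. Shut: 62 (x) by 150 (y) by 44 (z) mm, 0.5 kg, loose. Black base 20 mm high, blue lid 24 mm high. Point: centre of the shut case, 22 mm above its underside, fixed to the base. z up, y along length and hinge, -x to the side of the lid's tab. Can be gripped across the 62 mm at y=0.
- case_b_tab (a point): Middle of the orange tab on the lid of case b; moves with the lid. The tab sticks out 36 mm from the lid's front, is 14 mm wide (y) and 8 mm thick; pinch it from above, fingers either side in y. Shut, this point is at x=-49, y=+45, z=+8 mm from the case's centre point. Axes: the lid's, those of the case when shut.
- case_b_hinge (a point): Point on the hinge line of case b at mid-length, fixed to the base: x=+31, z=-2 mm from the case's centre point. The lid turns about this line, which lies along the case's y.
- case_b_seat (a point): Seat in the yellow cradle inside the base of case b: where the gauge's centre lies when settled; fixed to the base, 30 mm above its underside, 10 mm above the base's rim. Gauge lies along y, in two V saddles at y=+-45 mm (12 mm wide, tops 1 mm below this point). Free length inside 144 mm.
- case_b_lid (a joint): Lid angle of case b, about its +y: 0 shut, 1.57 standing on end, 2.45 fully back at its stop (tab end then some 80 mm above the counter, behind the base). A good lid let go below 0.9 rad drops shut, let go beyond 1.6 falls fully back; a stiff one (about 1 N at the tab) stays where it is let go.
- gauge: Tyre gauge: smooth round aluminium rod 20 mm across, 120 mm long, black and orange ends, 60 g. Origin at its centre on the axis, y along the rod. Starts lying in a fixed black rest (56 by 110 mm, saddles at +-45 mm along the rod, tops 29 mm above the counter), axis 30 mm above the counter; its middle 70 mm is free to grip across.
- tray_in (a point): Centre of the inner floor of the fixed red reject tray, 5 mm above the counter. Inside 210 (x) by 150 (y) mm, walls 5 mm thick, rim 20 mm above the counter; a shut case fits flat, with its tab, lengthwise along the tray's x.
- mouse: Bystander, loose, not to be disturbed: black computer mouse, 105 by 60 by 31 mm high; origin under its centre.
- tape: Bystander, loose, not to be disturbed: yellow tape roll lying flat, 84 mm across, 19 mm high; origin under its centre.

How it is judged:
By the outcome, as a careful person would: the job done as asked, in the order asked, and still so for the second after the job is handed in, with the robot touching nothing.
It also fails if it takes over 72 s, if anything falls off the work surface, if the arm or the gripper's body presses on something with over 40 N, if the wrist force passes 120 N, or if a joint passes its speed limit or range.

### The arm

A 7-joint arm with a two-finger parallel gripper is mounted at the origin on the work surface. World frame = base frame: x ahead of the robot, y to its left, z up, the work surface at z = 0. Lengths are in m, angles in rad, forces in N, time in s.
With the tool pointing down it reaches from about 0.425 to 0.95 m from the base axis. Payload 4.7 kg.
Tool frame: the origin (TCP) lies between the finger pads; the fingertips stand 22 mm ahead of it and the grasp point (between the pads) lies 3 mm ahead of it; z points along the fingers, y is the direction in which the jaws open and shut (so a half turn about z gives the same grasp; the last joint's range is limited). The gripper opens to 87 mm and grips with 3 to 60 N. Pads are 19 mm wide; open, the fingers measure 117 mm over their backs; the gripper's body (75 mm by 190 mm) begins 51 mm behind the grasp point.
Start: joints at [-1.172, 0.469, -0.049, 1.532, 0.024, 1.141, -0.082], TCP at [0.28, 0.614, 0.245] pointing down, gripper open.
Joint ranges: [-2.59, 2.59], [-0.33, 1.99], [-1.39, 1.29], [0.1, 2.45], [-1.04, 4.18], [0.21, 1.99], [-2.66, 2.66]. Speed limits (rad/s): [2.57, 2.57, 3.14, 3.14, 3.14, 3.14, 3.14].

### API

Orientations are given as [roll, pitch, yaw] about the fixed x, y, z axes, in that order (R = Rz(yaw) Ry(pitch) Rx(roll)).
In Python, from plant import ctrl gives the robot as it stands. Calls block until the motion is done:
- ctrl.reach(position, orientation): joint-space move of the TCP to a pose.
- ctrl.servo_line(position, velocity=0.15, orientation=None, until_force=None): straight line of the TCP; orientation=None keeps the orientation; velocity is the mean speed in m/s. With until_force (N) it stops when the force on the tool has changed by that much, and returns True; else False.
- ctrl.goto_joints(angles): joint-space move.
- ctrl.set_gripper(opening, grip_force=None): finger opening in m; grip_force is the grip in N (None keeps the last); returns when the fingers have stopped.
- ctrl.hold(seconds).
- ctrl.solve_ik(position, orientation): joint angles nearest the present ones, or None.
- ctrl.get_state(): the state.
- ctrl.grab_frame(name): name is "scene" or "top" or "wrist"; returns a dict with "img" (480x640x3 uint8, blue, green, red), "vertical_fov" (degrees; the focal length in pixels is half the picture's height over the tangent of half this angle, whatever the lens; pixels are square), "cx", "cy" (the principal point, pixels), "rvec" (rotation vector, rad) and "tvec" (3), from world to camera coordinates, as OpenCV has them; the wrist camera has in their place "tool_from_camera" (4x4, takes a point from camera to tool coordinates, whose origin is the TCP and whose axes are the flange's). Camera axes: x right, y down, z forward; pixel columns grow to the right and rows downward; lengths in m; the calibration is good to about 2 mm. A picture is of the moment at which its call begins: read the wrist's pose just before it. There is no depth.
A pose or a line that the arm cannot do raises ctrl.Unreachable and nothing moves.
- ctrl.close_job(): hands the job in, once; it reports no verdict.
The state is a dict: "time_s": time; "joints": joint angles; "joint_velocities": joint speeds; "tau": joint torques, N m; "tcp_pos": TCP position; "tcp_rot": TCP orientation; "force": force on the tool from outside, world axes, zero at the start; "torque": the same for the moment, N m; "gripper_width": finger opening in m.
Only numpy, scipy, OpenCV 4.12 (cv2) and the standard library are available. Lean on these libraries where they do the work, as an engineer would, in place of code of your own. Each camera call takes 0.05 s, during which the arm holds its last target.

## Working session

There is one attempt and no reset: what is moved stays moved. The work goes in short steps, each a Python script; the robot and the scene stay as the last script left them, time stands still between calls to the robot, and variables do not carry over. Pictures are saved under pics/ and viewed, and the job is handed in when it is done.

```bash
ls; mkdir -p pics; python3 - <<'E'
from plant import ctrl
import cv2
for n in ("scene","top","wrist"):
    f=ctrl.grab_frame(n); cv2.imwrite(f"pics/{n}0.png",f["img"])
    print(n,{k:(v if k!="img" else 0) for k,v in f.items()})
print(ctrl.get_state())
E
```

```text
pics
scene {'img': 0, 'vertical_fov': 56.281586503127734, 'cx': 322.5012040852816, 'cy': 234.62694822732078, 'rvec': array([ 1.56682566,  1.90122223, -0.84264161]), 'tvec': array([ 0.09631144, -0.30863185,  1.48171725])}
top {'img': 0, 'vertical_fov': 51.65804490499198, 'cx': 324.50309116973204, 'cy': 247.60251629581975, 'rvec': array([ 2.19866777, -2.18852638,  0.06793273]), 'tvec': array([-0.02462646,  0.54207899,  1.26495897])}
wrist {'img': 0, 'vertical_fov': 71.81995306630802, 'cx': 315.9159311637319, 'cy': 236.72837396477843, 'tool_from_camera': array([[-5.05606299e-04, -9.67467942e-01, -2.52993134e-01,
         6.74373985e-02],
       [ 9.99999621e-01, -6.68358046e-04,  5.57362458e-04,
         3.47006948e-04],
       [-7.08320306e-04, -2.52992756e-01,  9.67467913e-01,
        -1.40015740e-01],
       [ 0.00000000e+00,  0.00000000e+00,  0.00000000e+00,
         1.00000000e+00]])}
{'time_s': 0.15, 'joints': array([-1.17191412,  0.46928879, -0.04863409,  1.53339075,  0.02409816,
        1.14102035, -0.08228954]), 'joint_velocities': array([-3.70600397e-04, -1.62803817e-03,  2.82075906e-03, -3.47734331e-03,
       -8.32689461e-05, -1.51171885e-03, -1.18800066e-03]), 'tau': array([ 4.32219358e-04, -5.08427811e+01, -8.09507165e-02, -2.36421490e+01,
       -6.13348768e-02,  3.56426707e-02,  1.21975695e-04]), 'tcp_pos': array([0.27981332, 0.61381025, 0.2437308 ]), 'tcp_rot': array([-3.14007090e+00,  2.82106705e-05,  2.71388008e+00]), 'force': array([0.10189271, 1.02469415, 0.09827878]), 'torque': array([0.0184503 , 0.00551035, 0.01332686]), 'gripper_width': 0.08685205781995414}
```

View pics/scene0.png

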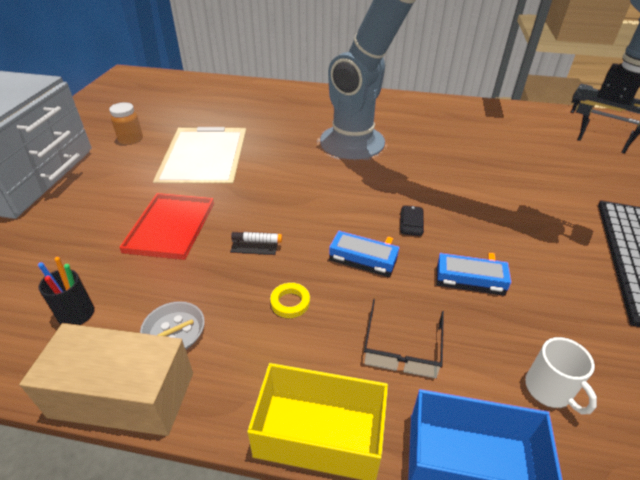

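View pics/top0.png

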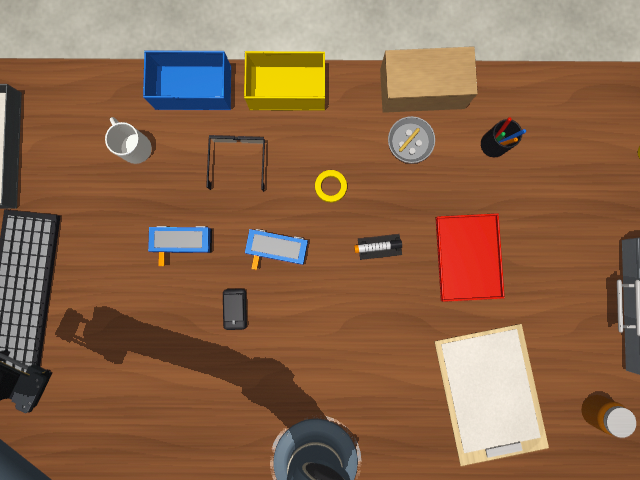

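View pics/wrist0.png

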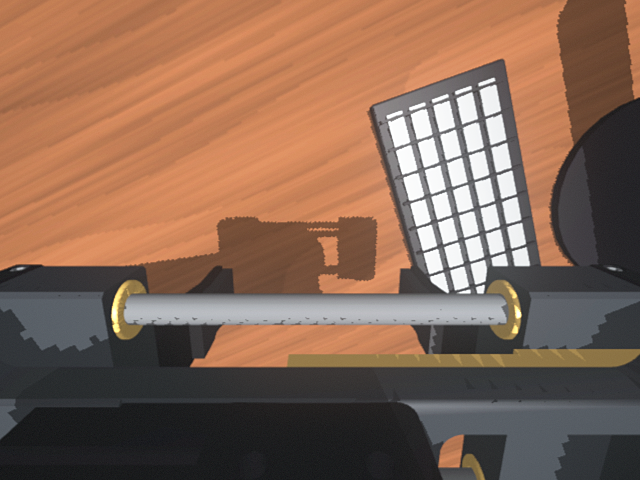

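```bash
cat > h.py <<'E'
import numpy as np, cv2
from scipy.spatial.transform import Rotation as Rn
from plant import ctrl
def cam(name):
    s=ctrl.get_state(); f=ctrl.grab_frame(name); h=f["img"].shape[0]
    fl=h/2/np.tan(np.radians(f["vertical_fov"])/2)
    if name=="wrist":
        T=np.eye(4); T[:3,:3]=Rn.from_euler("xyz",s["tcp_rot"]).as_matrix(); T[:3,3]=s["tcp_pos"]
        T=T@f["tool_from_camera"]; R=T[:3,:3].T; t=-R@T[:3,3]
    else:
        R=cv2.Rodrigues(np.array(f["rvec"]))[0]; t=np.array(f["tvec"])
    K=np.array([[fl,0,f["cx"]],[0,fl,f["cy"]],[0,0,1]])
    return dict(img=f["img"],K=K,R=R,t=t)
def ray(c,px):
    px=np.atleast_2d(px).astype(float)
    d=np.c_[px,np.ones(len(px))]@np.linalg.inv(c["K"]).T@c["R"]
    return -c["R"].T@c["t"], d/np.linalg.norm(d,axis=1)[:,None]
def onz(c,px,z):
    o,d=ray(c,px); return o+d*((z-o[2])/d[:,2])[:,None]
def proj(c,P):
    P=np.atleast_2d(P); q=(P@c["R"].T+c["t"])@c["K"].T; return q[:,:2]/q[:,2:]
def tri(cs,pxs):
    A=np.zeros((3,3)); b=np.zeros(3); os=[]
    for c,p in zip(cs,pxs):
        o,d=ray(c,p); d=d[0]; M=np.eye(3)-np.outer(d,d); A+=M; b+=M@o; os.append((o,d))
    X=np.linalg.solve(A,b)
    return X, max(np.linalg.norm(np.cross(X-o,d)) for o,d in os)
def hsv(img): return cv2.cvtColor(img,cv2.COLOR_BGR2HSV)
RNG=dict(blue=((100,150,80),(125,255,255)),orange=((10,180,150),(20,255,255)),yellow=((24,180,120),(34,255,255)),
  grey=((0,0,120),(180,60,215)))
def mask(img,n):
    H=hsv(img)
    if n=="red": return cv2.inRange(H,(0,200,100),(4,255,255))|cv2.inRange(H,(176,200,100),(180,255,255))
    return cv2.inRange(H,*RNG[n])
def blobs(img,n,amin=8):
    cs,_=cv2.findContours(mask(img,n),cv2.RETR_EXTERNAL,cv2.CHAIN_APPROX_NONE)
    return sorted([c for c in cs if cv2.contourArea(c)>=amin],key=lambda c:-cv2.contourArea(c))
def crop(img,x0,y0,x1,y1,k,fn): cv2.imwrite(fn,cv2.resize(img[y0:y1,x0:x1],None,fx=k,fy=k,interpolation=cv2.INTER_NEAREST))
E
python3 - <<'E'
from h import *
for n in ("top","scene"):
    c=cam(n)
    for col in ("blue","orange","red","yellow","grey"):
        for b in blobs(c["img"],col)[:6]:
            m=cv2.moments(b); r=cv2.minAreaRect(b)
            print(n,col,int(m["m00"]),round(m["m10"]/m["m00"],1),round(m["m01"]/m["m00"],1),np.round(r[1],1),round(r[2],1))
    if n=="top": crop(c["img"],140,210,420,340,2.8,"pics/topz.png")
    else: crop(c["img"],220,190,520,320,2.6,"pics/scz.png")
E
```

```text
top blue 4863 187.0 79.9 [58. 87.] 90.0
top blue 1401 178.8 239.3 [24. 60.] 90.0
top blue 1361 276.1 246.4 [59.2 24.7] 11.3
top blue 50 515.2 134.4 [ 3.1 28.2] 63.4
top orange 67 160.5 259.0 [14.  5.] 90.0
top orange 55 254.7 262.5 [ 5.4 13.6] 12.5
top orange 20 356.2 248.6 [7.5 3.7] 78.7
top red 5184 469.3 257.2 [85.3 63.8] 86.8
top red 54 504.3 125.4 [ 3.6 23.6] 36.9
top yellow 4514 284.4 80.2 [58. 80.] 90.0
top yellow 776 330.5 185.6 [32. 31.] 90.0
top grey 35094 322.7 27.7 [ 61. 639.] 90.0
top grey 1649 411.2 139.3 [46.  45.3] 45.0
top grey 726 275.6 246.1 [47.3 16.6] 11.0
top grey 721 178.2 238.8 [16. 47.] 90.0
top grey 651 621.1 422.2 [29. 28.] 90.0
top grey 609 281.6 454.6 [20. 49.] 0.0
scene blue 12067 84.9 35.2 [ 81. 180.] 90.0
scene blue 10989 479.4 440.9 [ 88. 151.] 90.0
scene blue 795 472.1 276.4 [72.9 26.7] 7.9
scene blue 682 363.6 256.0 [66.2 25.8] 14.8
scene blue 44 45.2 270.5 [28.3  4.5] 48.0
scene orange 134 61.3 271.0 [33.9  5.9] 67.5
scene orange 35 491.2 255.4 [7. 7.] 90.0
scene orange 31 388.8 239.4 [7. 6.] 0.0
scene orange 20 279.6 238.2 [8. 3.] 90.0
scene orange 16 116.0 120.1 [8.9 3.5] 18.4
scene red 1989 164.0 234.7 [78.2 42. ] 3.9
scene red 51 51.4 284.7 [18.4  4.1] 50.7
scene yellow 12313 319.4 421.2 [135.3  98.7] 10.3
scene yellow 1054 289.6 299.7 [34. 39.] 90.0
scene grey 13188 266.6 35.7 [ 83. 209.] 90.0
scene grey 10210 449.3 46.7 [129.1  99.7] 5.4
scene grey 6670 84.0 461.0 [ 53. 240.] 90.0
scene grey 2109 556.7 387.9 [77.6 48.7] 32.0
scene grey 1582 174.8 320.7 [59.1 43.3] 18.4
scene grey 1400 20.5 87.9 [45. 60.] 90.0
```

View pics/topz.png

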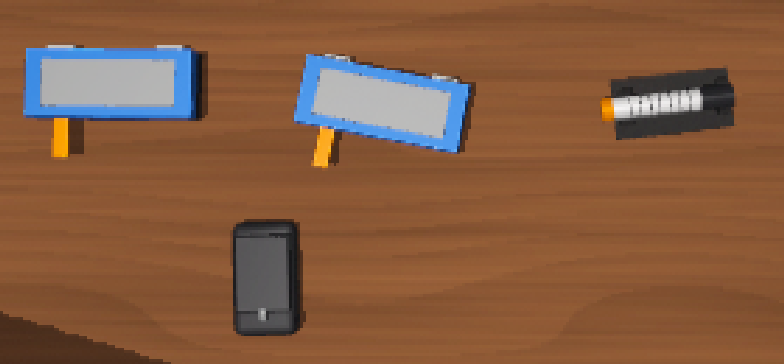

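View pics/scz.png

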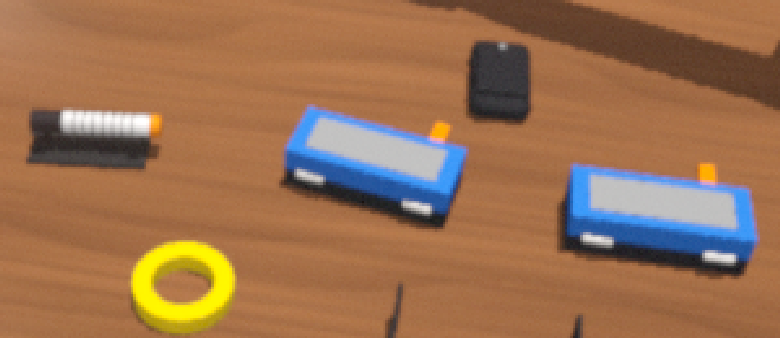

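```bash
python3 - <<'E'
from h import *
T=cam("top");S=cam("scene")
def cen(b): m=cv2.moments(b); return np.array([m["m10"]/m["m00"],m["m01"]/m["m00"]])
def near(c,col,p):
    return min(blobs(c["img"],col),key=lambda b:np.linalg.norm(cen(b)-p))
for nm,pt,ps in (("L",(178,239),(475,270)),("R",(276,246),(366,250))):
    bt=near(T,"grey",pt);bs=near(S,"grey",ps)
    print(nm,tri([T,S],[cen(bt),cen(bs)]), onz(T,[cen(bt)],.044),onz(S,[cen(bs)],.044))
    q=onz(T,cv2.boxPoints(cv2.minAreaRect(near(T,"blue",pt))),.044); print("blue box",np.round(q[:,:2],4).tolist())
for nm,pt,ps in (("L",(160,259),(491,255)),("R",(254.7,262.5),(388.8,239.4)),("g",(356,248),(279,238))):
    print("orange",nm,tri([T,S],[cen(near(T,"orange",pt)),cen(near(S,"orange",ps))]))
b=near(T,"red",(469,257)); print("tray",np.round(onz(T,cv2.boxPoints(cv2.minAreaRect(b)),.01),4).tolist())
b=near(T,"yellow",(330,185)); print("tape",onz(T,[cen(b)],.01))
H=T["img"]; m=cv2.inRange(hsv(H),(0,0,0),(180,255,60))
cs,_=cv2.findContours(m,cv2.RETR_EXTERNAL,cv2.CHAIN_APPROX_NONE)
for b in cs:
    if cv2.contourArea(b)>100:
        c=cen(b)
        if 200<c[0]<420 and 180<c[1]<340: print("dark",c,np.round(onz(T,cv2.boxPoints(cv2.minAreaRect(b)),.02)[:,:2],3).tolist())
m=cv2.inRange(hsv(H),(0,0,140),(180,50,255))[225:265,345:410]
p=np.argwhere(m)[:,::-1]+[345,225]; p=p[p[:,0]>345]
print("gauge white",len(p),onz(T,[p.mean(0)],.03), cv2.minAreaRect(p.astype(np.float32)))
E
```

```text
L (array([0.56124189, 0.3493246 , 0.04159059]), np.float64(0.0008159172846160495)) [[0.56104249 0.34777051 0.044     ]] [[0.56354037 0.34946368 0.044     ]]
blue box [[0.5906, 0.4221], [0.5914, 0.2705], [0.5306, 0.2694], [0.5299, 0.4205]]
R (array([0.54374706, 0.10248533, 0.04133994]), np.float64(0.0008299864720696587)) [[0.54368686 0.10140524 0.044     ]] [[0.54642956 0.10344002 0.044     ]]
blue box [[0.5266, 0.1794], [0.5881, 0.168], [0.5594, 0.0213], [0.4981, 0.0332]]
orange L (array([0.51048911, 0.39255904, 0.03739037]), np.float64(0.0007117763947071214))
orange R (array([0.50220851, 0.15576969, 0.03723009]), np.float64(0.0010177920078565665))
orange g (array([ 0.53922305, -0.10241604,  0.02699212]), np.float64(0.0008387239849361))
tray [[0.626, -0.3107, 0.01], [0.6362, -0.4773, 0.01], [0.4149, -0.486, 0.01], [0.405, -0.321, 0.01]]
tape [[ 0.70499276 -0.03700024  0.01      ]]
dark [234.46807721 308.94413512] [[0.435, 0.237], [0.435, 0.178], [0.333, 0.177], [0.333, 0.236]]
dark [382.1084463  246.61035801] [[0.565, -0.107], [0.578, -0.217], [0.526, -0.223], [0.513, -0.113]]
gauge white 209 [[ 0.54474241 -0.14915254  0.03      ]] ((374.43902587890625, 246.45120239257812), (7.1780500411987305, 31.472990036010742), 83.6598129272461)
```

```bash
cat >> h.py <<'E'
def eul(psi,tilt,yaw):
    "tool rot: tilt about case y (psi=case yaw), then nominal tool-down yaw relative to case"
    return Rn.from_matrix((Rn.from_euler("z",psi)*Rn.from_euler("y",tilt)*Rn.from_euler("z",yaw)*Rn.from_euler("x",np.pi)).as_matrix()).as_euler("xyz")
E
python3 - <<'E'
from h import *
for nm,(x,y),ps in (("L",(.561,.349),0.),("R",(.5437,.1024),-.193)):
    ex=np.array([np.cos(ps),np.sin(ps)]);ey=np.array([-ex[1],ex[0]])
    for yaw in (np.pi,0):
      for th in (0,.4,.7,1.2,1.6,2.,2.3):
        r=[]
        for tilt in (0,.3,.6,.9,1.2):
            d=np.array([-85*np.cos(th)+10*np.sin(th),85*np.sin(th)+10*np.cos(th)])/1e3
            p=np.r_[np.array([x,y])+ex*(.031+d[0])+ey*.045, .02+d[1]]
            t=Rn.from_euler("xyz",eul(ps,tilt,yaw)).as_matrix()[:,2]
            q=ctrl.solve_ik((p-.003*t).tolist(),eul(ps,tilt,yaw).tolist())
            r.append(None if q is None else np.round(np.array(q)[[4,5,6]],1).tolist())
        print(nm,round(yaw),th,r)
print(ctrl.get_state()["time_s"])
E
```

```text
L 3 0 [[0.1, 0.7, 0.8], [-0.1, 1.0, 1.0], [-0.2, 1.4, 1.0], [-0.3, 1.7, 1.1], [-0.4, 1.9, 1.0]]
L 3 0.4 [[0.1, 0.8, 0.8], [-0.1, 1.1, 1.0], [-0.2, 1.4, 1.0], [-0.3, 1.7, 1.1], [-0.4, 2.0, 1.0]]
L 3 0.7 [[0.1, 0.8, 0.8], [-0.1, 1.2, 1.0], [-0.2, 1.5, 1.0], [-0.3, 1.8, 1.0], None]
L 3 1.2 [[0.0, 0.9, 0.9], [-0.1, 1.2, 1.0], [-0.2, 1.6, 1.0], [-0.3, 1.9, 1.0], None]
L 3 1.6 [[0.0, 0.9, 0.9], [-0.1, 1.3, 1.0], [-0.2, 1.6, 1.1], [-0.3, 1.9, 1.0], None]
L 3 2.0 [[0.0, 1.0, 0.9], [-0.1, 1.3, 1.0], [-0.2, 1.7, 1.1], None, None]
L 3 2.3 [[0.0, 1.0, 0.9], [-0.1, 1.3, 1.0], [-0.2, 1.7, 1.1], None, None]
L 0 0 [[-0.5, 0.8, -1.9], [-0.6, 1.1, -1.8], [-0.7, 1.5, -1.7], [-0.8, 1.8, -1.7], [-0.5, 2.0, -2.0]]
L 0 0.4 [[-0.4, 0.8, -1.9], [-0.5, 1.2, -1.8], [-0.6, 1.5, -1.7], [-0.7, 1.9, -1.7], [-0.4, 2.0, -2.1]]
L 0 0.7 [[-0.4, 0.9, -1.9], [-0.5, 1.2, -1.8], [-0.6, 1.6, -1.8], [-0.7, 1.9, -1.7], None]
L 0 1.2 [[-0.4, 0.9, -1.9], [-0.5, 1.3, -1.8], [-0.6, 1.7, -1.8], [-0.6, 1.9, -1.9], None]
L 0 1.6 [[-0.4, 1.0, -1.9], [-0.5, 1.4, -1.8], [-0.7, 1.7, -1.8], [-0.5, 2.0, -2.0], None]
L 0 2.0 [[-0.5, 1.0, 
[... 781 characters left out ...]
], None]
R 0 0 [[-0.5, 0.6, -1.7], [-0.6, 1.0, -1.6], [-0.6, 1.4, -1.5], [-0.6, 1.7, -1.5], [-0.6, 2.0, -1.5]]
R 0 0.4 [[-0.5, 0.7, -1.7], [-0.5, 1.1, -1.6], [-0.6, 1.4, -1.5], [-0.6, 1.8, -1.5], [-0.5, 1.9, -1.6]]
R 0 0.7 [[-0.4, 0.7, -1.7], [-0.5, 1.1, -1.6], [-0.6, 1.5, -1.5], [-0.6, 1.8, -1.5], [-0.4, 2.0, -1.8]]
R 0 1.2 [[-0.4, 0.8, -1.7], [-0.5, 1.2, -1.6], [-0.6, 1.6, -1.5], [-0.6, 1.9, -1.5], [-0.3, 2.0, -2.0]]
R 0 1.6 [[-0.4, 0.9, -1.7], [-0.5, 1.2, -1.6], [-0.6, 1.6, -1.5], [-0.6, 1.9, -1.5], None]
R 0 2.0 [[-0.4, 0.9, -1.6], [-0.5, 1.3, -1.6], [-0.6, 1.6, -1.5], [-0.6, 2.0, -1.5], None]
R 0 2.3 [[-0.5, 0.9, -1.6], [-0.5, 1.3, -1.6], [-0.6, 1.7, -1.5], [-0.6, 2.0, -1.6], None]
0.35
```

```bash
python3 - <<'E'
from h import *
t0=ctrl.get_state()["time_s"]
ctrl.reach([.485,.385,.19],eul(0,0,np.pi).tolist())
print(ctrl.get_state()["time_s"]-t0)
c=cam("wrist"); cv2.imwrite("pics/w1.png",c["img"])
for b in blobs(c["img"],"orange",30)[:3]:
    r=cv2.minAreaRect(b); print(r, onz(c,[r[0]],.034), np.round(onz(c,cv2.boxPoints(r),.034)[:,:2],4).tolist())
import pickle; pickle.dump(c,open("w1.pkl","wb"))
E
```

```text
1.1917
((76.20819091796875, 245.40859985351562), (38.519710540771484, 13.760834693908691), 73.0091781616211) [[0.50280041 0.16392686 0.034     ]] [[0.4871, 0.1556], [0.4834, 0.1683], [0.5189, 0.1725], [0.5229, 0.1594]]
```

View pics/w1.png

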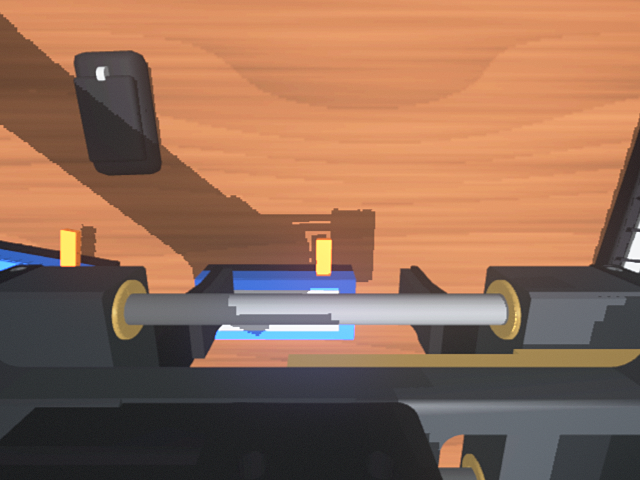

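```bash
sed -i 's/orange=((10,180,150),(20,255,255))/orange=((10,180,150),(23,255,255))/' h.py; python3 - <<'E'
from h import *
import pickle
c=pickle.load(open("w1.pkl","rb"))
print(hsv(c["img"])[257,323],hsv(c["img"])[247,67])
for b in blobs(c["img"],"orange",30)[:4]:
    r=cv2.minAreaRect(b); print(r, np.round(onz(c,[r[0]],.034),4), np.round(onz(c,cv2.boxPoints(r),.034)[:,:2],4).tolist())
print(ctrl.get_state()["tcp_pos"])
E
```

```text
[ 27 133 255] [ 26 149 255]
((76.20819091796875, 245.40859985351562), (38.519710540771484, 13.760834693908691), 73.0091781616211) [[0.5028 0.1639 0.034 ]] [[0.4871, 0.1556], [0.4834, 0.1683], [0.5189, 0.1725], [0.5229, 0.1594]]
[0.48393068 0.38696826 0.19035666]
```

```bash
sed -i 's/  grey=/  tabtop=((23,100,235),(31,255,255)),grey=/' h.py; python3 - <<'E'
from h import *
import pickle
c=pickle.load(open("w1.pkl","rb"))
for b in blobs(c["img"],"tabtop",30)[:4]:
    r=cv2.minAreaRect(b); print(np.round(r[0],1),np.round(r[1],1),r[2], np.round(onz(c,[r[0]],.034),4), np.round(onz(c,cv2.boxPoints(r),.034)[:,:2],4).tolist())
E
```

```text
[ 67.5 247.5] [13. 35.] 0.0 [[0.5048 0.1555 0.034 ]] [[0.5221, 0.1461], [0.4881, 0.1527], [0.4881, 0.1646], [0.5221, 0.1583]]
[323.5 256.5] [33. 13.] 90.0 [[0.5135 0.3938 0.034 ]] [[0.4974, 0.3877], [0.4974, 0.3997], [0.53, 0.4001], [0.53, 0.3877]]
```

```bash
cat >> h.py <<'E'
class Case:
    def __init__(s,x,y,psi):
        s.p=np.array([x,y]); s.psi=psi; s.ex=np.array([np.cos(psi),np.sin(psi)]); s.ey=np.array([-s.ex[1],s.ex[0]])
    def pt(s,x,y,z):  # case frame (centre at z=.022) -> world
        return np.r_[s.p+s.ex*x+s.ey*y, .022+z]
    def tool(s,th,tilt,r=.085,zl=.012,dy=.045,yaw=np.pi):
        "TCP pose with grasp point at lid-frame (-r,zl) from hinge, lid angle th"
        g=s.pt(.031-r*np.cos(th)+zl*np.sin(th),dy,-.002+r*np.sin(th)+zl*np.cos(th))
        e=eul(s.psi,tilt,yaw); t=Rn.from_euler("xyz",e).as_matrix()[:,2]
        return (g-.003*t).tolist(), e.tolist()
    def arc(s,ths,tilts,v=.12,**k):
        for th,ti in zip(ths,tilts):
            p,e=s.tool(th,ti,**k); ctrl.servo_line(p,velocity=v,orientation=e)
L=Case(.562,.349,0.0)
R=Case(.5445,.102,-.193)
def st(m=""):
    s=ctrl.get_state(); print(m,"t",round(s["time_s"],2),"tcp",np.round(s["tcp_pos"],4),"F",np.round(s["force"],2),"w",round(s["gripper_width"],4))
def snap(n,fn):
    c=cam(n); cv2.imwrite("pics/"+fn,c["img"]); return c
E
python3 - <<'E'
from h import *
p,e=L.tool(0,0); p2=[p[0],p[1],.10]
ctrl.reach(p2,e); st("above")
print("hit",ctrl.servo_line(p,velocity=.15,orientation=e,until_force=6)); st("down")
ctrl.set_gripper(0.008,5); st("pinch")
L.arc([.35,.7],[.35,.7]); st("lift")
snap("scene","s2.png")
ctrl.set_gripper(0.04); st("open"); ctrl.hold(.25)
c=snap("scene","s3.png"); crop(c["img"],320,180,560,330,3,"pics/s3z.png"); snap("wrist","w3.png")
E
```

```text
above t 2.05 tcp [0.5072 0.395  0.0999] F [-0.34  0.58  0.65] w 0.0868
hit False
down t 2.63 tcp [0.5087 0.3949 0.0366] F [ 0.32 -0.13  0.18] w 0.0869
pinch t 3.81 tcp [0.508  0.3939 0.035 ] F [-0.47 -0.66  0.27] w 0.0142
lift t 4.81 tcp [0.5358 0.3951 0.0854] F [-0.01  0.5  -2.42] w 0.0136
open t 5.62 tcp [0.5377 0.394  0.0862] F [-0.39  0.39 -0.46] w 0.0401
```

View pics/s3z.png

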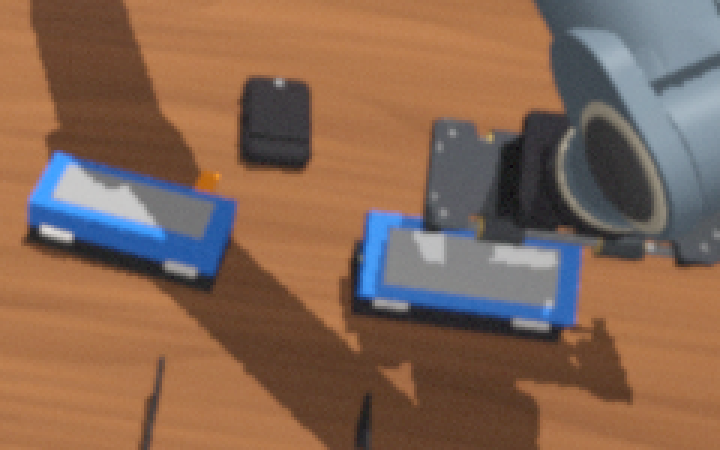

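View pics/w3.png

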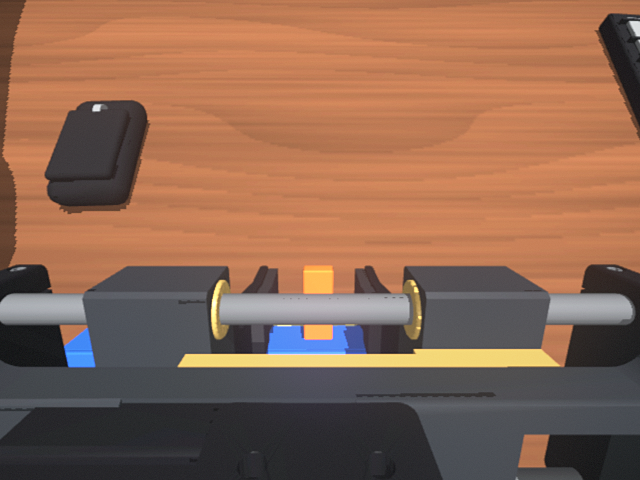

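View pics/s2.png

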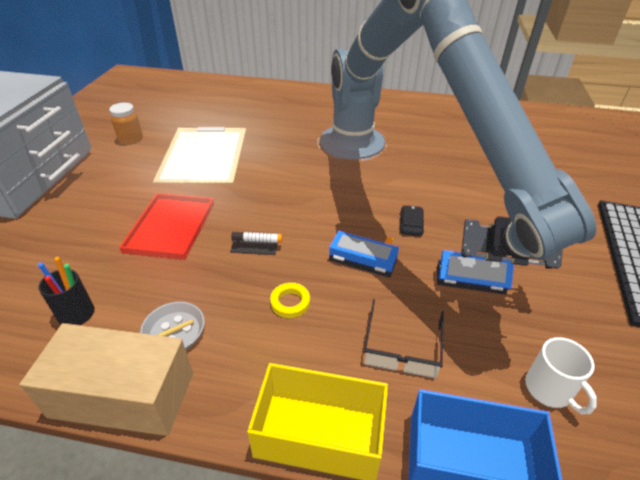

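```bash
python3 - <<'E'
from h import *
ctrl.set_gripper(0.008,5); st("pinch")
L.arc([.35,0],[.35,0],v=.15); st("shut")
ctrl.set_gripper(0.04); st("open")
p,e=L.tool(0,0); p[2]=.11; ctrl.servo_line(p,velocity=.25); st("up")
# R view
p,e=R.tool(0,0); p[2]=.13; p[0]-=.01
ctrl.reach(p,e); st("R above")
c=snap("wrist","w4.png"); s=snap("scene","s4.png"); crop(s["img"],320,180,560,330,3,"pics/s4z.png")
for b in blobs(c["img"],"tabtop",30)[:4]:
    r=cv2.minAreaRect(b); print(np.round(r[0],1),np.round(r[1],1),r[2], np.round(onz(c,[r[0]],.034),4), np.round(onz(c,cv2.boxPoints(r),.034)[:,:2],4).tolist())
print(R.pt(-.049,.045,.008))
E
```

```text
pinch t 6.55 tcp [0.5376 0.3944 0.0863] F [-0.15  0.34 -0.96] w 0.014
shut t 7.55 tcp [0.5093 0.3939 0.0349] F [-1.45  1.16  1.75] w 0.0141
open t 8.31 tcp [0.5079 0.394  0.035 ] F [-0.65 -0.23 -0.5 ] w 0.0399
up t 8.76 tcp [0.5083 0.3943 0.1113] F [-0.8  -0.05 -0.05] w 0.0401
R above t 9.71 tcp [0.4904 0.1585 0.1299] F [-0.02  0.77  0.74] w 0.0399
[635.  209.5] [47.  8.] 90.0 [[0.5087 0.3896 0.034 ]] [[0.4909, 0.386], [0.4919, 0.3916], [0.5273, 0.3934], [0.5261, 0.3876]]
[0.50504095 0.15556289 0.03      ]
```

View pics/w4.png

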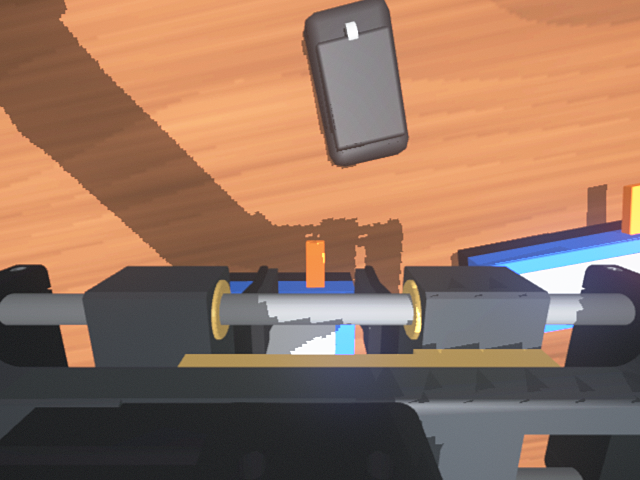

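View pics/s4z.png

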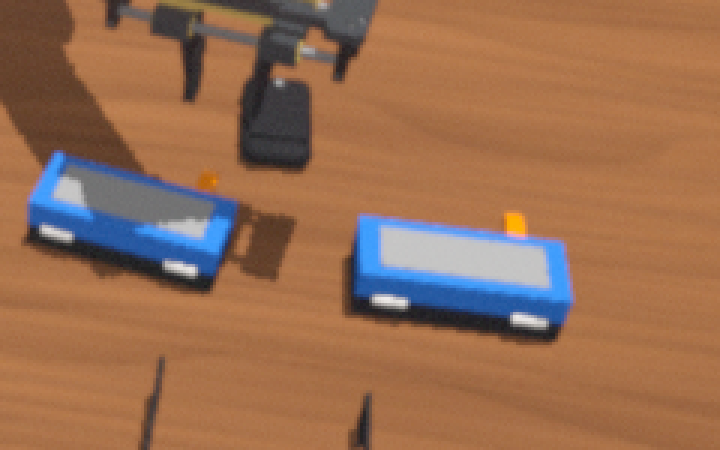

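```bash
python3 - <<'E'
from h import *
s=ctrl.get_state(); 
p,e=R.tool(0,0); p2=[p[0],p[1],.10]
ctrl.servo_line(p2,velocity=.2,orientation=e)
c=snap("wrist","w5.png")
m=cv2.inRange(hsv(c["img"]),(8,190,120),(32,255,255)); m[265:]=0; m[:, :250]=0; m[:,400:]=0
b=max(cv2.findContours(m,cv2.RETR_EXTERNAL,cv2.CHAIN_APPROX_NONE)[0],key=cv2.contourArea)
x,y,w,h=cv2.boundingRect(b); print(x,y,w,h)
q=onz(c,[[x+w/2,y+h/2]],.034)[0]; d=q[:2]-R.p; print(q,"case frame",d@R.ex,d@R.ey); st()
E
```

```text
Traceback (most recent call last):
ValueError: max() iterable argument is empty
```

```bash
python3 - <<'E'
import cv2
im=cv2.imread("pics/w5.png");cv2.imwrite("pics/w5z.png",im[180:340,220:420].repeat(3,0).repeat(3,1))
H=cv2.cvtColor(im,cv2.COLOR_BGR2HSV); print(H[262,290:340:4].tolist()); print(H[255,290:340:4].tolist())
E
```

```text
[[10, 126, 134], [10, 125, 135], [11, 126, 136], [10, 124, 132], [13, 181, 248], [13, 180, 247], [13, 181, 247], [13, 181, 247], [13, 179, 248], [10, 125, 135], [11, 127, 137], [10, 128, 136], [10, 126, 136]]
[[10, 125, 129], [11, 128, 131], [11, 128, 132], [11, 127, 129], [14, 182, 248], [13, 181, 247], [14, 182, 247], [13, 182, 247], [14, 177, 248], [10, 134, 190], [11, 130, 135], [11, 130, 135], [11, 130, 133]]
```

View pics/w5z.png

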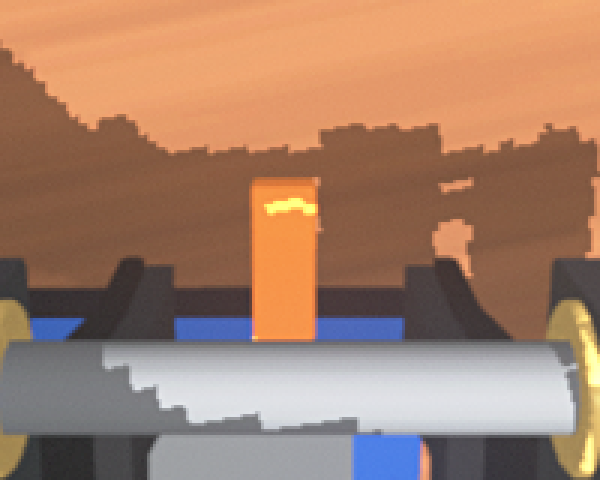

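```bash
python3 - <<'E'
from h import *
p,e=R.tool(0,0)
print("hit",ctrl.servo_line(p,velocity=.15,orientation=e,until_force=6)); st("down")
ctrl.set_gripper(0.008,5); st("pinch")
R.arc([.35,.7],[.35,.7]); st("lift")
c=snap("wrist","w6a.png")
ctrl.set_gripper(0.04); st("open")
c=snap("wrist","w6.png")
c=snap("scene","s6.png"); crop(c["img"],280,180,520,330,3,"pics/s6z.png")
E
```

```text
hit False
down t 10.75 tcp [0.5006 0.1568 0.0357] F [ 0.75  0.63 -0.06] w 0.0399
pinch t 11.33 tcp [0.5003 0.1563 0.0353] F [-0.42 -0.43  3.23] w 0.0139
lift t 12.36 tcp [0.5283 0.1518 0.0854] F [ 1.52  1.84 -1.19] w 0.0141
open t 13.17 tcp [0.5292 0.1508 0.0862] F [-0.79 -0.23  0.14] w 0.0403
```

View pics/w6.png

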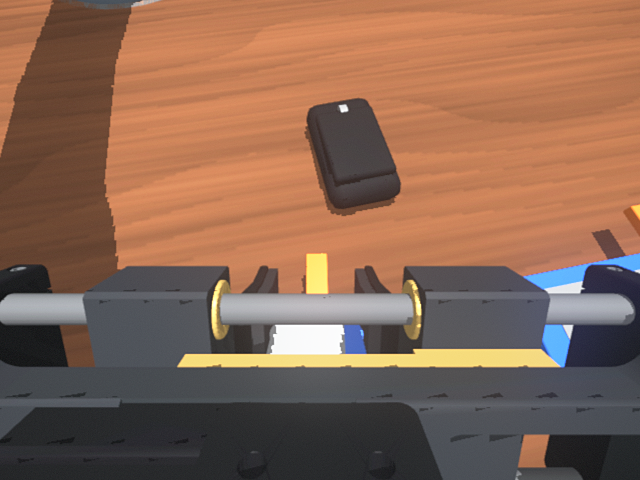

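View pics/s6z.png

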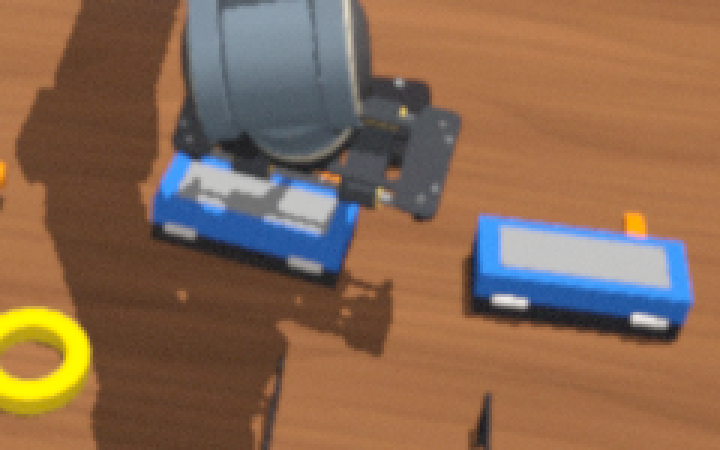

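```bash
python3 - <<'E'
from h import *
s=ctrl.get_state(); p=s["tcp_pos"].copy(); p[2]=.14
ctrl.servo_line(p.tolist(),velocity=.3); 
e=eul(0,0,np.pi/2).tolist()
g=[.562,.349,.029]
q0=ctrl.solve_ik([.562,.349,.14],e); q1=ctrl.solve_ik([.5204,-.404,.16],eul(.047,0,0).tolist())
print(np.round(q0,2),np.round(q1,2))
ctrl.reach([.562,.349,.16],e); st("above L")
c=snap("top","t7.png"); b=[b for b in blobs(c["img"],"red",1000)][0]
q=cv2.boxPoints(cv2.minAreaRect(b)); print("tray ctr z.02",onz(c,q,.02).mean(0))
c=snap("wrist","w7.png")
ctrl.set_gripper(.086,20)
st("opened")
E
```

```text
[-0.83  0.56  0.3   1.68 -0.19  0.93 -0.46] [ 0.1   0.61  0.73  1.69 -0.47  1.02 -0.53]
above L t 15.08 tcp [0.562  0.348  0.1592] F [ 0.37 -0.15  0.31] w 0.04
tray ctr z.02 [ 0.51986734 -0.39556933  0.02      ]
opened t 16.19 tcp [0.562 0.349 0.16 ] F [-0.05 -0.79  0.22] w 0.0857
```

View pics/w7.png

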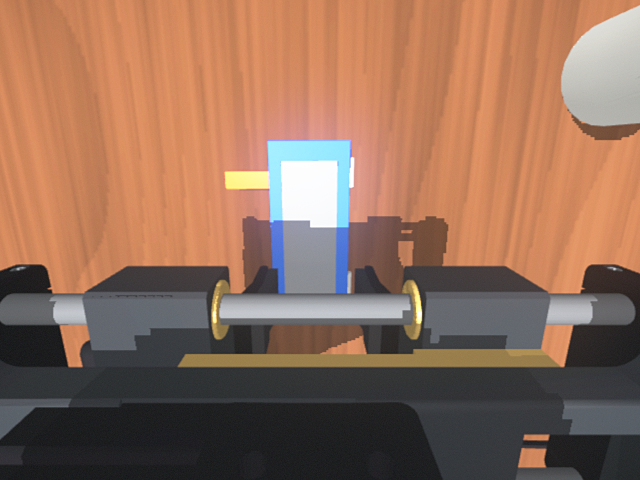

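View pics/t7.png

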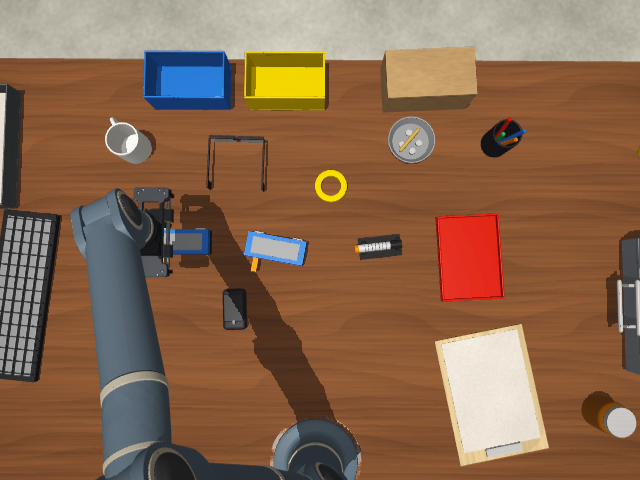

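```bash
python3 - <<'E'
from h import *
c=cam("wrist"); 
print("L edges far end", np.round(onz(c,[[269,141],[350.5,141],[272,290],[350,290]],.044),4).tolist())
t=cam("top")
for bl in blobs(t["img"],"blue",400)[1:3]+blobs(t["img"],"orange",20)[:3]:
    r=cv2.minAreaRect(bl); z=.044; print(np.round(r[0],1),np.round(r[1],1),round(r[2],1),np.round(onz(t,[r[0]],z),4))
crop(t["img"],220,210,340,340,5,"pics/t8.png")
E
```

```text
L edges far end [[0.5287, 0.4243, 0.044], [0.5892, 0.4243, 0.044], [0.5269, 0.305, 0.044], [0.5919, 0.3049, 0.044]]
[275.  248.1] [59.3 24.6] 10.4 [[0.5387 0.1029 0.044 ]]
[254.  264.3] [ 5.3 13.1] 11.3 [[0.4975 0.1554 0.044 ]]
[356.2 248.6] [7.5 3.7] 78.7 [[ 0.5385 -0.1021  0.044 ]]
```

View pics/t8.png

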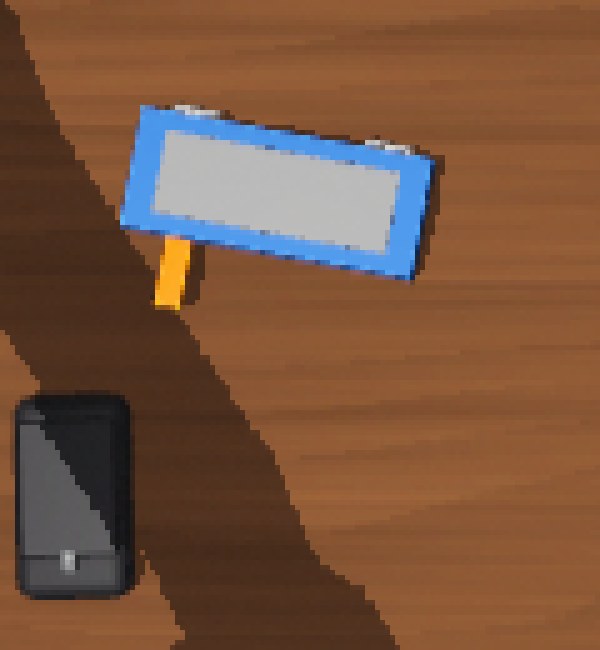

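```bash
sed -i 's/^R=Case.*/R=Case(.5395,.1035,-.183)/' h.py; python3 - <<'E'
from h import *
e=eul(0,0,np.pi/2).tolist()
print(ctrl.servo_line([.559,.349,.029],velocity=.2,orientation=e,until_force=8)); st("down")
ctrl.set_gripper(.05,25); st("grip")
ctrl.servo_line([.559,.349,.15],velocity=.2); st("up")
et=eul(.047,0,0).tolist()
ctrl.reach([.5203,-.404,.15],et); st("over tray")
c=snap("wrist","w9.png"); snap("scene","s9.png")
E
```

```text
False
down t 17.1 tcp [0.5599 0.3494 0.03  ] F [0.61 0.97 0.83] w 0.086
grip t 17.65 tcp [0.5575 0.3493 0.0295] F [-3.91  0.25  6.16] w 0.0619
up t 18.41 tcp [0.5579 0.3483 0.1482] F [ 1.21 -0.5  -5.83] w 0.0619
over tray t 21.07 tcp [ 0.5214 -0.4027  0.1497] F [-0.22 -0.29 -5.24] w 0.0618
```

View pics/w9.png

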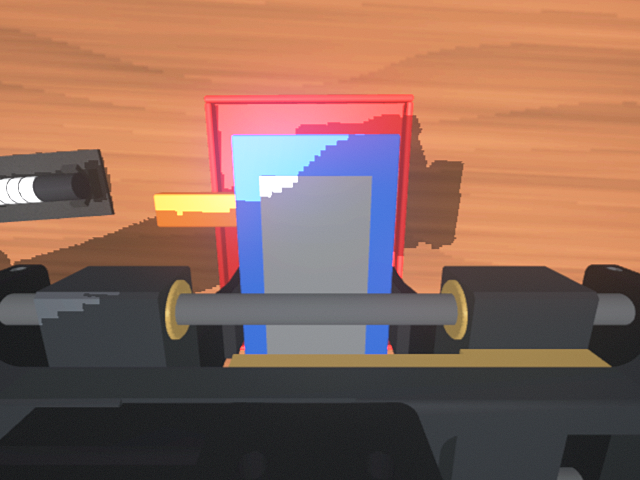

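View pics/s9.png

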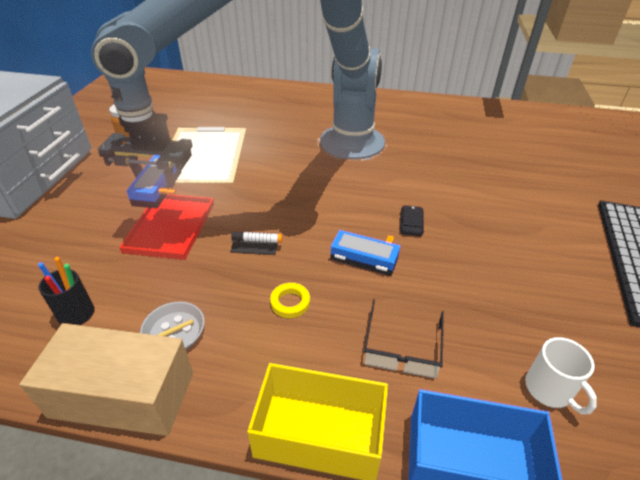

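```bash
python3 - <<'E'
from h import *
c=cam("wrist"); q=onz(c,[[206,98],[413,97]],.02); print(np.round(q,4).tolist(), q.mean(0)-.110*np.array([1,.047,0]))
ctrl.servo_line([.5203,-.404,.045],velocity=.2)
print(ctrl.servo_line([.5203,-.404,.031],velocity=.05,until_force=3)); st("down")
ctrl.set_gripper(.076); st("rel")
ctrl.servo_line([.5203,-.404,.13],velocity=.3); st("up")
E
```

```text
[[0.6256, -0.3146, 0.02], [0.6339, -0.4714, 0.02]] [ 0.5197465  -0.39816029  0.02      ]
True
down t 22.21 tcp [ 0.5215 -0.4053  0.0339] F [0.52 0.1  3.31] w 0.0619
rel t 22.8 tcp [ 0.5202 -0.4037  0.0318] F [-0.93 -0.79  0.51] w 0.076
up t 23.27 tcp [ 0.5206 -0.4042  0.1313] F [-0.21  0.21 -1.18] w 0.076
```

```bash
python3 - <<'E'
from h import *
t=snap("top","t10.png"); s=snap("scene","s10.png")
cen=lambda b:(lambda m:np.array([m["m10"]/m["m00"],m["m01"]/m["m00"]]))(cv2.moments(b))
g=min(blobs(t["img"],"grey"),key=lambda b:np.linalg.norm(cen(b)-[275,248]))
gs=min(blobs(s["img"],"grey"),key=lambda b:np.linalg.norm(cen(b)-[366,250]))
print(cen(g),cen(gs),tri([t,s],[cen(g),cen(gs)]),onz(t,[cen(g)],.044))
r=cv2.boxPoints(cv2.minAreaRect(g)); w=onz(t,r,.044); print(np.round(w[:,:2],4).tolist())
d=[w[(i+1)%4]-w[i] for i in range(4)]; d=max(d,key=np.linalg.norm); print("yaw",np.arctan(-d[0]/d[1]))
b=min(blobs(t["img"],"blue",400),key=lambda b:np.linalg.norm(cen(b)-[275,248])); w=onz(t,cv2.boxPoints(cv2.minAreaRect(b)),.044);print(w.mean(0))
d=[w[(i+1)%4]-w[i] for i in range(4)]; d=max(d,key=np.linalg.norm); print("yaw",np.arctan(-d[0]/d[1]))
ctrl.set_gripper(.04,5)
p,e=R.tool(0,0); p[2]=.14; p[0]-=.03; ctrl.reach(p,e); st("view R")
c=snap("wrist","w10.png")
m=cv2.inRange(hsv(c["img"]),(8,150,200),(32,255,255)); m[266:]=0
for b in cv2.findContours(m,cv2.RETR_EXTERNAL,cv2.CHAIN_APPROX_NONE)[0]:
    if cv2.contourArea(b)>150:
        x,y,w,h=cv2.boundingRect(b); q=onz(c,[[x+w/2,y+h/2],[x+w/2,y]],.034); print(x,y,w,h,q[0],[( (k[:2]-R.p)@R.ex,(k[:2]-R.p)@R.ey) for k in q])
crop(t["img"],140,140,520,320,2,"pics/t10z.png")
E
```

```text
[274.72647803 247.85530251] [365.71241203 245.68426104] (array([0.53937824, 0.10484467, 0.04095339]), np.float64(0.0008773632930933578)) [[0.53930971 0.10367471 0.044     ]]
[[0.5291, 0.1663], [0.5703, 0.1594], [0.5493, 0.0411], [0.5082, 0.0482]]
yaw -0.17541224789371848
[0.53872408 0.1029213  0.044     ]
yaw -0.17726245698995002
view R t 26.29 tcp [0.4651 0.1567 0.14  ] F [ 0.    0.24 -0.7 ] w 0.04
```

View pics/w10.png

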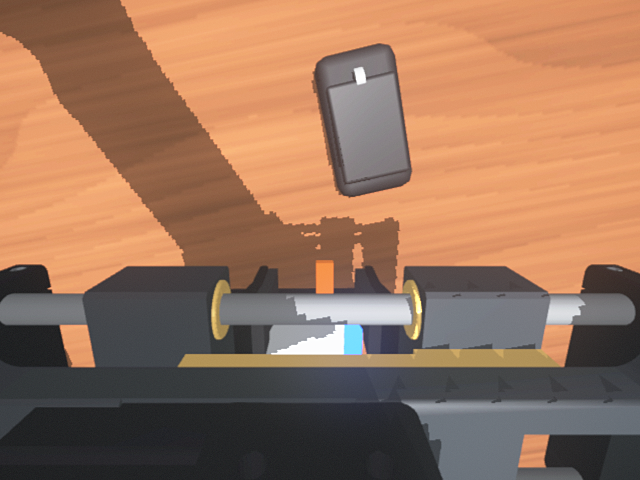

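View pics/t10z.png

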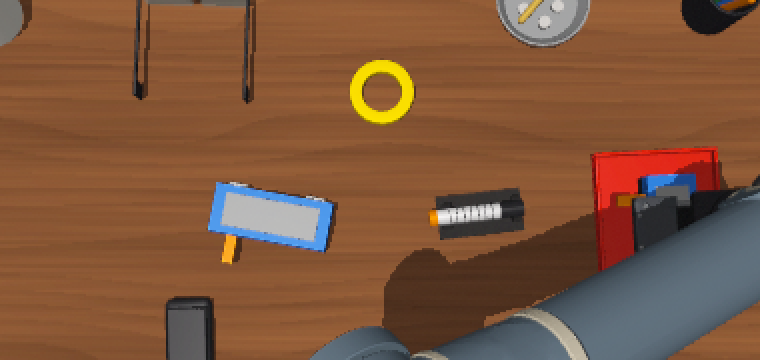

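```bash
sed -i 's/^R=Case.*/R=Case(.539,.1035,-.177)/' h.py; python3 - <<'E'
from h import *
c=cam("wrist"); q=onz(c,[[324.5,261]],.034)[0]; d=q[:2]-R.p; print(q,"tab end case frame",d@R.ex,d@R.ey)
E
```

```text
[0.48271656 0.16029709 0.034     ] tab end case frame -0.06540476051257571 0.04599948345041606
```

```bash
sed -i 's/^R=Case.*/R=Case(.540,.1045,-.177)/' h.py; python3 - <<'E'
from h import *
p,e=R.tool(0,0); p2=p[:2]+[.1]
ctrl.servo_line(p2,velocity=.25,orientation=e)
print("hit",ctrl.servo_line(p,velocity=.15,orientation=e,until_force=6)); st("down")
ctrl.set_gripper(0.008,5); st("pinch")
for th,ti in ((.3,.3),(.6,.5),(.9,.6),(1.2,.6),(1.5,.6),(1.8,.6),(2.1,.6),(2.3,.6)):
    R.arc([th],[ti],v=.12); st(f"th {th}")
s=snap("scene","s11.png"); crop(s["img"],280,150,540,330,3,"pics/s11z.png")
E
```

```text
hit False
down t 27.32 tcp [0.4951 0.1584 0.0359] F [0.25 0.44 0.06] w 0.0398
pinch t 27.91 tcp [0.495  0.1582 0.0353] F [-0.36 -0.79  3.81] w 0.0142
th 0.3 t 28.4 tcp [0.5036 0.1564 0.0587] F [ 1.99 -0.   -0.48] w 0.0138
th 0.6 t 28.77 tcp [0.517  0.155  0.0799] F [ 0.99  1.71 -0.25] w 0.0138
th 0.9 t 29.14 tcp [0.5366 0.1517 0.0966] F [-1.37  2.7   1.84] w 0.014
th 1.2 t 29.51 tcp [0.5604 0.1465 0.1055] F [ 0.78  1.16 -1.41] w 0.0139
th 1.5 t 29.88 tcp [0.5853 0.1414 0.1077] F [-0.88  0.01 -0.61] w 0.0144
th 1.8 t 30.24 tcp [0.61   0.1372 0.1022] F [-0.17 -1.65 -1.05] w 0.0141
th 2.1 t 30.61 tcp [0.632  0.1341 0.0897] F [-0.9   0.59 -1.78] w 0.0137
th 2.3 t 30.9 tcp [0.6446 0.1322 0.0781] F [ 0.13  2.54 -0.01] w 0.0142
```

View pics/s11z.png

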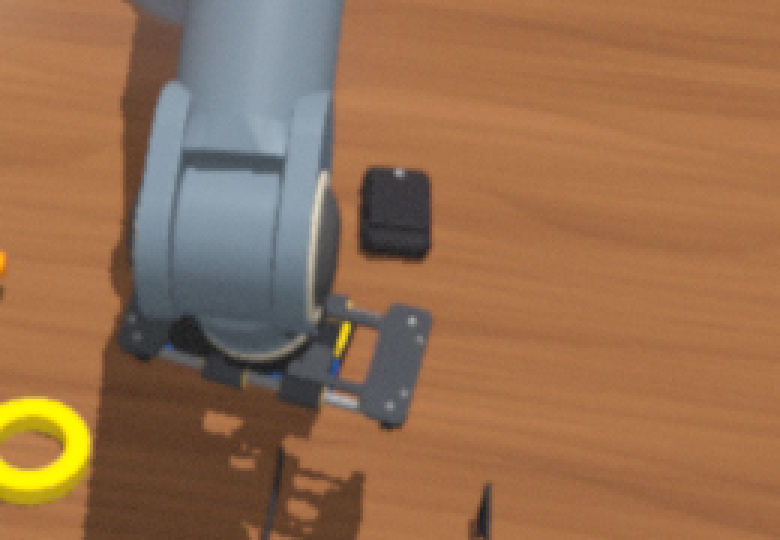

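Lid seems to be back (yellow saddle visible at 345,345 in the crop). Go on to 2.4, release, withdraw along the tool axis.

```bash
python3 - <<'E'
from h import *
R.arc([2.4],[.6],v=.1); st("2.4")
ctrl.set_gripper(.032); st("rel")
s=ctrl.get_state(); z=Rn.from_euler("xyz",s["tcp_rot"]).as_matrix()[:,2]
ctrl.servo_line((s["tcp_pos"]-.09*z).tolist(),velocity=.25); st("back")
# over gauge: view
gy=.118
e=eul(gy,0,np.pi/2).tolist(); q=ctrl.solve_ik([.5455,-.158,.15],e); print(np.round(q,2))
ctrl.reach([.5455,-.165,.15],e); st("gauge")
t=snap("top","t12.png"); crop(t["img"],220,190,420,330,4,"pics/t12z.png")
c=snap("wrist","w12.png")
E
```

```text
2.4 t 31.2 tcp [0.65   0.1311 0.0715] F [0.93 1.5  2.46] w 0.0137
rel t 31.85 tcp [0.6498 0.1305 0.071 ] F [-0.38 -0.15  0.31] w 0.0319
back t 32.36 tcp [0.6999 0.1214 0.1454] F [-0.56  0.04 -0.5 ] w 0.0318
[-0.3   0.46  0.67  1.92 -0.37  0.89  0.68]
gauge t 33.59 tcp [ 0.5468 -0.1633  0.1497] F [ 0.91 -0.12 -0.08] w 0.0319
```

View pics/t12z.png

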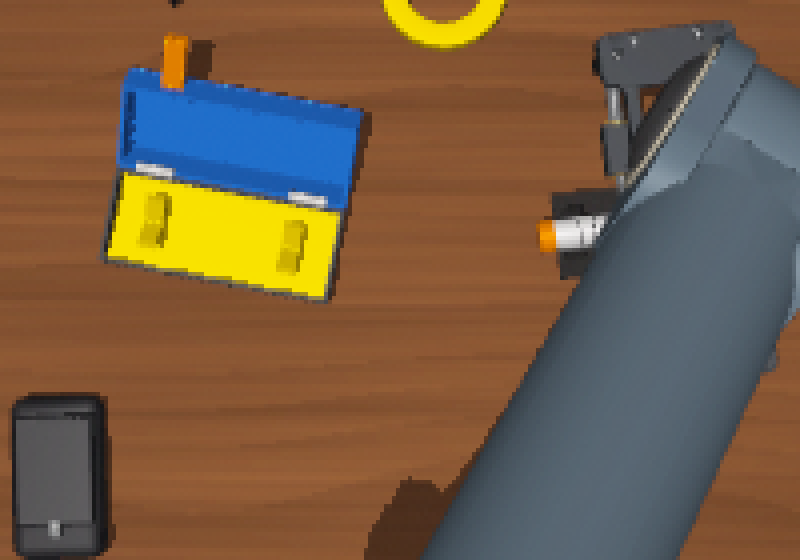

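View pics/w12.png

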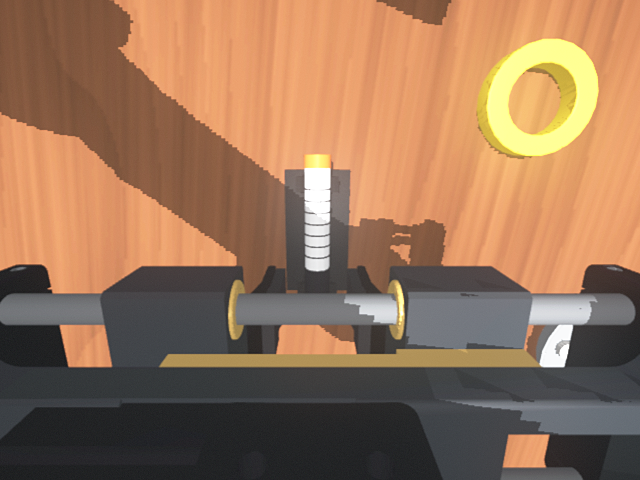

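```bash
python3 - <<'E'
from h import *
c=cam("wrist"); st()
a=onz(c,[[317.5,154.5],[317.3,265],[305,180],[330,180]],.03); print(np.round(a,4).tolist(), "w",np.linalg.norm(a[3]-a[2]))
d=a[0]-a[1]; d/=np.linalg.norm(d); print("axis",d,"yaw",np.arctan2(-d[0],d[1]),"centre",a[0]-.06*d)
t=cam("top"); 
m=mask(t["img"],"orange"); b=min(blobs(t["img"],"orange",5),key=lambda b:abs(cv2.minAreaRect(b)[0][0]-357)); r=cv2.minAreaRect(b); print(r)
# height of orange end: triangulate wrist vs top for orange end tip centre
print("tri",tri([c,t],[[317.5,161],r[0]]))
y=mask(t["img"],"yellow"); 
H=hsv(t["img"]); sub=H[235:262,250:302]; print(sub[10,::3].tolist())
E
```

```text
t 33.74 tcp [ 0.5468 -0.1637  0.1496] F [ 1.32 -0.25 -0.45] w 0.0318
[[0.5418, -0.0983, 0.03], [0.5525, -0.1865, 0.03], [0.5345, -0.1185, 0.03], [0.5538, -0.1162, 0.03]] w 0.019376776022755896
axis [-0.12025011  0.99274363  0.        ] yaw 0.1205418159083578 centre [ 0.5490298  -0.15787079  0.03      ]
((356.2115173339844, 248.5576934814453), (7.452413558959961, 3.7262067794799805), 78.69007110595703)
tri (array([ 0.54215428, -0.10501378, -0.00963735]), np.float64(0.0009710104290071878))
[[27, 255, 249], [27, 255, 249], [26, 255, 219], [27, 255, 240], [27, 255, 249], [27, 255, 249], [27, 255, 249], [27, 255, 249], [27, 255, 249], [27, 255, 249], [27, 255, 249], [27, 255, 249], [27, 255, 249], [27, 255, 249], [26, 255, 220], [26, 255, 186], [27, 255, 249], [27, 255, 249]]
```

```bash
python3 - <<'E'
from h import *
e=eul(.12,0,np.pi/2).tolist()
ctrl.set_gripper(.04,10)
ctrl.servo_line([.548,-.158,.085],velocity=.2,orientation=e); st()
c=snap("wrist","w13.png")
E
python3 -c "
import cv2
im=cv2.imread('pics/w13.png'); cv2.imwrite('pics/w13z.png',im[120:380,200:440].repeat(2,0).repeat(2,1))"
```

```text
t 34.76 tcp [ 0.5481 -0.1584  0.0852] F [ 0.28 -0.1   1.23] w 0.0402
```

View pics/w13z.png

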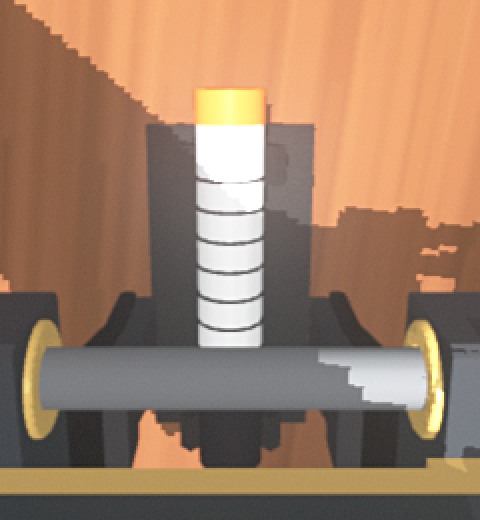

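```bash
python3 - <<'E'
from h import *
c2=cam("wrist")
c1=dict(c2); Rc=c2["R"]; o2=-Rc.T@c2["t"]; s=ctrl.get_state()
o1=o2+np.array([.5468,-.1637,.1496])-s["tcp_pos"]; c1["t"]=-Rc@o1
for z2 in (163,164,165): print(tri([c1,c2],[[317.5,154.5],[315.5,z2]]))
print(onz(c2,[[315.5,164],[315,290]],.03))
E
```

```text
(array([ 0.54240872, -0.09904363, -0.00472164]), np.float64(0.0004711884103387191))
(array([ 0.54227697, -0.09875101,  0.01945104]), np.float64(0.000541008266215734))
(array([ 0.54216884, -0.098509  ,  0.03923303]), np.float64(0.0005978387440270939))
[[ 0.54275465 -0.09838388  0.03      ]
 [ 0.55174133 -0.17645878  0.03      ]]
```

```bash
python3 - <<'E'
from h import *
e=eul(.12,0,np.pi/2).tolist()
print(ctrl.servo_line([.548,-.158,.043],velocity=.12,orientation=e,until_force=4)); st("down")
ctrl.set_gripper(.01,10); st("grip")
ctrl.servo_line([.548,-.158,.09],velocity=.15); st("up")
t=cam("top"); y=hsv(t["img"])[225:270,240:310]
m=cv2.inRange(y,(24,200,150),(32,255,232)); 
n,l,stt,cc=cv2.connectedComponentsWithStats(m)
for i in range(1,n):
    if stt[i,4]>15: print(stt[i],cc[i]+[240,225],onz(t,[cc[i]+[240,225]],.025))
# base rim outline
c=snap("wrist","w14.png")
E
```

```text
False
down t 35.36 tcp [ 0.5482 -0.1583  0.0434] F [-0.09 -0.77 -0.16] w 0.0402
grip t 35.87 tcp [ 0.5474 -0.1582  0.0434] F [-3.18  0.26  5.09] w 0.0195
up t 36.33 tcp [ 0.5483 -0.1576  0.0899] F [-0.57  0.39 -0.76] w 0.0196
[14 13  9 14 74] [258.2027027  244.63513514] [[0.54847009 0.14795889 0.025     ]]
[49 20  8 14 74] [292.58108108 251.2027027 ] [[0.53202271 0.05968543 0.025     ]]
```

View pics/w14.png

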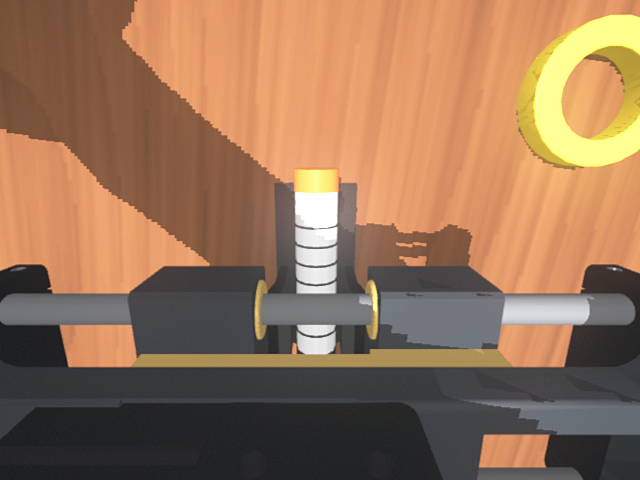

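```bash
python3 - <<'E'
from h import *
ps=-.181
e=eul(ps,0,np.pi/2).tolist()
ctrl.servo_line([.548,-.158,.13],velocity=.25)
ctrl.reach([.540,.104,.13],e); st("over")
ctrl.servo_line([.540,.104,.10],velocity=.2,orientation=e); st()
c=snap("wrist","w15.png"); t=snap("scene","s15.png"); crop(t["img"],280,150,480,300,4,"pics/s15z.png")
E
python3 -c "
import cv2
im=cv2.imread('pics/w15.png'); cv2.imwrite('pics/w15z.png',im[100:380,180:460].repeat(2,0).repeat(2,1))"
```

```text
over t 37.77 tcp [0.5399 0.1024 0.1296] F [ 0.75 -0.79 -0.3 ] w 0.0194
 t 38.07 tcp [0.5394 0.1021 0.0994] F [-0.2  -0.08 -0.59] w 0.0196
```

View pics/w15z.png

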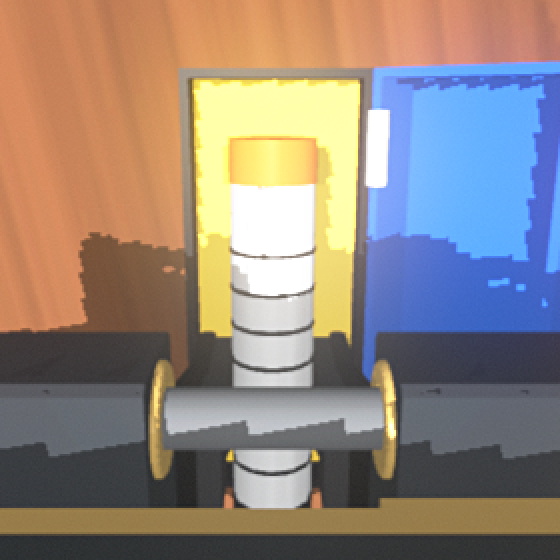

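View pics/s15z.png

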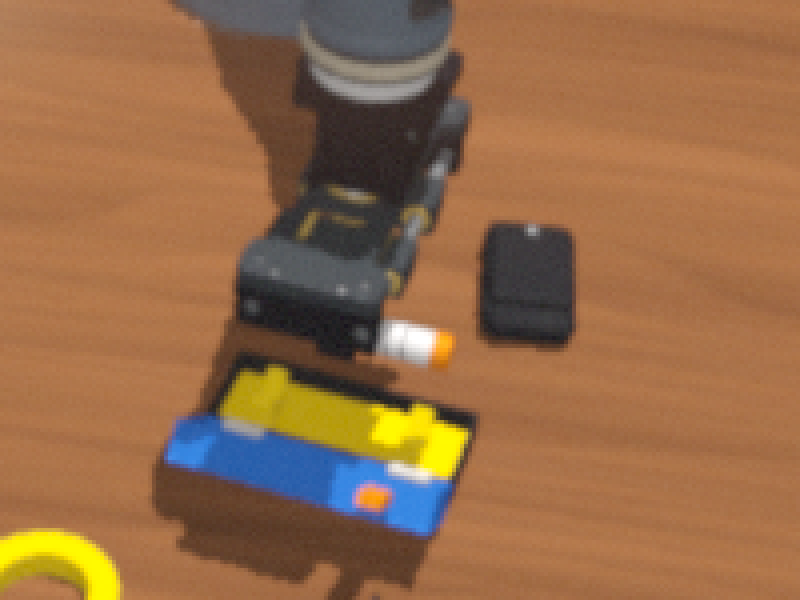

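```bash
python3 - <<'E'
from h import *
c=cam("wrist"); s=ctrl.get_state(); print(s["tcp_pos"],s["tcp_rot"])
ps=-.181; ex=np.array([np.cos(ps),np.sin(ps)]);ey=np.array([-ex[1],ex[0]])
def cf(px,z): 
    q=onz(c,px,z)[:,:2]-s["tcp_pos"][:2]; return np.round(np.c_[q@ex,q@ey]*1e3,1).tolist()
off=180,100
f=lambda x,y:[x/2+180,y/2+100]
print("rim far corners L,R",cf([f(180,70),f(371,69)],.02))
print("inner L near",cf([f(190,90),f(190,300),f(361,90),f(361,300)],.02))
print("gauge end sides",cf([f(230,138),f(317,138),f(233,380),f(313,380)],s["tcp_pos"][2]-.013))
E
```

```text
[0.54079401 0.10317157 0.10089217] [ 3.14018731e+00 -4.47155614e-04  1.38831905e+00]
rim far corners L,R [[-27.6, 78.0], [33.3, 78.1]]
inner L near [[-24.6, 71.8], [-27.0, 1.5], [30.3, 71.7], [32.5, 1.3]]
gauge end sides [[-7.9, 60.3], [11.8, 60.3], [-8.3, 1.3], [11.6, 1.2]]
```

```bash
python3 - <<'E'
from h import *
e=eul(-.181,0,np.pi/2).tolist()
P=[.5421,.105]
ctrl.servo_line(P+[.052],velocity=.12,orientation=e); ctrl.hold(.2); st("near")
print(ctrl.servo_line(P+[.040],velocity=.02,orientation=e,until_force=2.5)); st("touch"); ctrl.hold(.3); st()
c=snap("wrist","w16.png"); t=snap("scene","s16.png"); crop(t["img"],280,150,480,300,4,"pics/s16z.png")
E
python3 -c "
import cv2
im=cv2.imread('pics/w16.png'); cv2.imwrite('pics/w16z.png',im[100:380,180:460].repeat(2,0).repeat(2,1))"
```

```text
near t 38.97 tcp [0.5427 0.1051 0.0528] F [-0.58 -0.53 -0.67] w 0.0197
True
touch t 39.41 tcp [0.5414 0.1051 0.0438] F [-0.1   0.2  -0.55] w 0.0192
 t 39.71 tcp [0.5414 0.1051 0.044 ] F [ 0.22 -0.53 -0.98] w 0.0195
```

View pics/w16z.png

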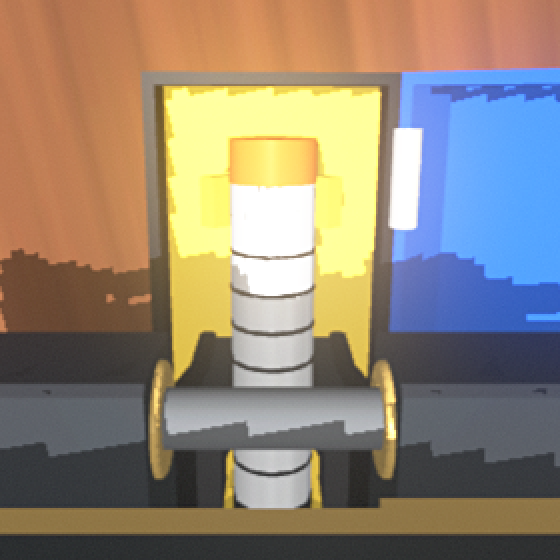

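View pics/s16z.png

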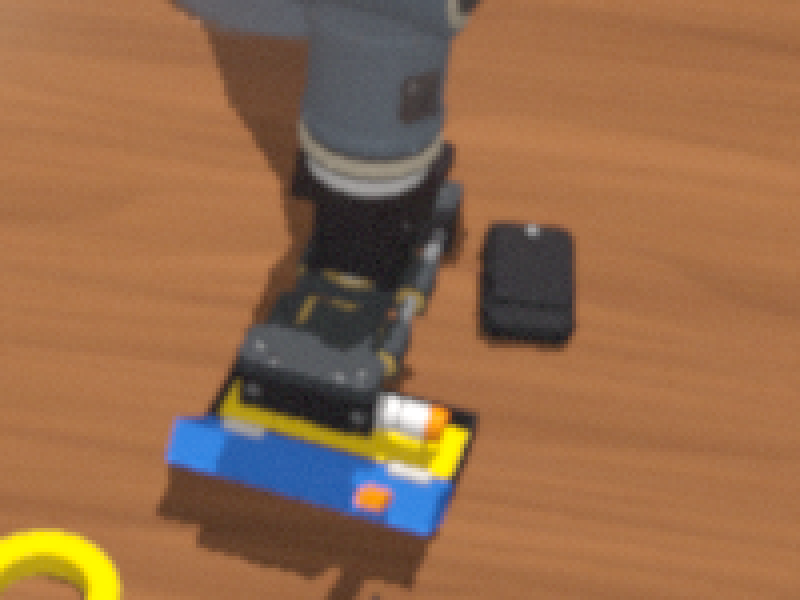

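```bash
python3 - <<'E'
from h import *
P=[.5418,.105]
F=lambda: np.mean([ (ctrl.hold(.02),ctrl.get_state()["force"])[1] for _ in range(8)],0)
print("F0",F())
for z in (.0425,.0415,.0405,.0395):
    ctrl.servo_line(P+[z],velocity=.02); f=F(); st(); print("F",np.round(f,2))
    if f[2]>1.2: break
E
```

```text
F0 [-0.00465864  0.03911655 -0.64650452]
 t 40.33 tcp [0.5413 0.1052 0.0428] F [-3.48  1.02  5.29] w 0.0195
F [-2.82  0.54  5.34]
```

```bash
python3 - <<'E'
from h import *
F=lambda: np.mean([ (ctrl.hold(.02),ctrl.get_state()["force"])[1] for _ in range(8)],0)
ctrl.servo_line([.5408,.1052,.0427],velocity=.02); f=F(); st(); print("F",np.round(f,2))
c=snap("wrist","w17.png")
E
python3 -c "
import cv2
im=cv2.imread('pics/w17.png'); cv2.imwrite('pics/w17z.png',im[100:380,180:460].repeat(2,0).repeat(2,1))"
```

```text
t 40.71 tcp [0.541  0.1052 0.0426] F [-1.1  -0.08  0.29] w 0.0198
F [-0.41  0.26  0.63]
```

View pics/w17z.png

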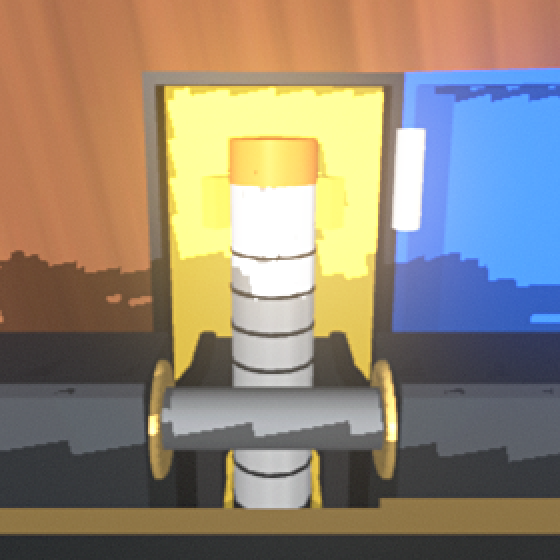

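```bash
python3 - <<'E'
from h import *
ctrl.set_gripper(.030); st("rel"); ctrl.hold(.2)
ctrl.servo_line([.541,.1052,.14],velocity=.15); st("up")
ctrl.reach([.46,-.12,.30],eul(0,0,np.pi/2).tolist()); st("away")
t=snap("top","t18.png"); s=snap("scene","s18.png"); crop(t["img"],220,180,520,320,2.6,"pics/t18z.png"); crop(s["img"],100,180,440,330,2.3,"pics/s18z.png")
E
```

```text
rel t 41.29 tcp [0.5408 0.1052 0.0427] F [-0.17  0.34 -0.19] w 0.0301
up t 42.29 tcp [0.5403 0.1053 0.1393] F [0.01 0.6  0.23] w 0.03
away t 43.4 tcp [ 0.4603 -0.1183  0.2992] F [ 0.24 -0.1  -1.09] w 0.03
```

View pics/t18z.png

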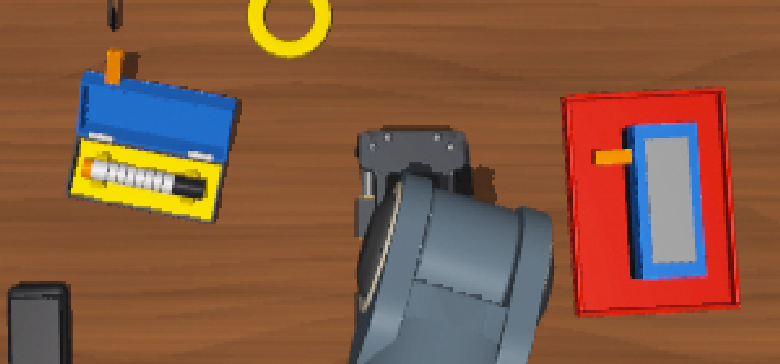

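View pics/s18z.png

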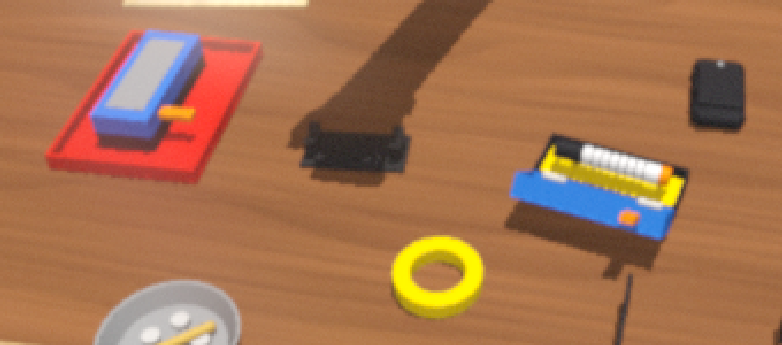

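```bash
python3 - <<'E'
from h import *
T=cam("top");S=cam("scene")
cen=lambda b:(lambda m:np.array([m["m10"]/m["m00"],m["m01"]/m["m00"]]))(cv2.moments(b))
near=lambda c,col,p:min(blobs(c["img"],col,6),key=lambda b:np.linalg.norm(cen(b)-p))
print("tape",onz(T,[cen(near(T,"yellow",(330,185)))],.01))
print("tray lid panel",tri([T,S],[cen(near(T,"grey",(478,257))),cen(near(S,"grey",(166,210)))]), cv2.minAreaRect(near(T,"grey",(478,257))))
print("orange end",tri([T,S],[cen(near(T,"orange",(254,245))),cen(near(S,"orange",(390,255)))]))
def wh(c,x0,y0,x1,y1):
    m=cv2.inRange(hsv(c["img"]),(0,0,150),(180,70,255))[y0:y1,x0:x1]
    n,l,s,cc=cv2.connectedComponentsWithStats(m); i=1+np.argmax(s[1:,4]); return cc[i]+[x0,y0],s[i]
a,sa=wh(T,245,235,300,262); b,sb=wh(S,345,238,395,262); print(a,sa,b,sb,"white part",tri([T,S],[a,b]))
m=cv2.inRange(hsv(T["img"]),(0,0,0),(180,255,60)); cs=cv2.findContours(m,cv2.RETR_EXTERNAL,cv2.CHAIN_APPROX_NONE)[0]
for k in cs:
    if cv2.contourArea(k)>300 and np.linalg.norm(cen(k)-[234.5,309])<25: print("mouse px",cen(k))
E
```

```text
tape [[ 0.70499276 -0.03700024  0.01      ]]
tray lid panel (array([ 0.52041064, -0.40722968,  0.04440111]), np.float64(0.00015128767048908917)) ((477.07586669921875, 256.2140197753906), (47.469879150390625, 16.343111038208008), 86.42366790771484)
orange end (array([0.55108429, 0.16165955, 0.03042435]), np.float64(0.00021653402937574714))
[269.95169082 247.24154589] [ 10   6  32  13 207] [369.42907801 250.38652482] [  7   5  35  16 282] white part (array([0.54170905, 0.11637915, 0.03024813]), np.float64(0.0008335693472952991))
mouse px [234.48656661 308.93848434]
```

```bash
python3 - <<'E'
from h import *
st(); print(ctrl.close_job())
E
```

```text
t 43.6 tcp [ 0.4603 -0.1187  0.2993] F [0.51 0.82 0.36] w 0.0298
the job is handed in; nothing more can be done
None
```

The job is done and was handed in at 43.6 s of the 72 s allowed. No verdict was reported.

**Hinge test:** I lifted each lid to about 0.7 rad and let go. The left case's lid stayed up, so it was the stiff one; the right case's lid dropped shut, so it was the good one.

**Stiff case:** I shut it again and set it flat in the red tray, lengthwise along the tray.

**Good case:** I opened its lid to 2.4 rad and let go; the pictures show it fully back.

**Gauge:** I lowered it until about 6 N of contact showed on both axes of the tool. I then moved 0.5 mm to take off the side load, down to about 1 N, before opening the gripper.

**Last checks:**
- **Gauge:** the camera fix puts its orange end and its white part both at 30 mm, so it lies level in both saddles.
- **Stiff case:** its lid panel shows shut, at about 44 mm. About 49 mm was expected; the same two-camera fix read about 2.5 mm low on the shut cases before the move.
- **Mouse and tape roll:** neither has moved; both read the same as at the start.
- **Robot:** the arm is well clear and touching nothing.

**What did not go to plan:**
- The good case shifted about 5 mm towards the robot during the lid test, and I left it there.
- Two-height wrist-camera readings of the gauge's height were poor, between -5 and +39 mm. I relied on the top and scene cameras (27 mm) and the stated 30 mm.
- One lowering stop was triggered by force noise. I noticed and redid that step before letting go of the gauge.

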